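# Shut the workshop air valve and snap the dust cap onto its outlet

### The arm

A 6-joint arm with a two-finger parallel gripper is mounted at the origin on the work surface. World frame = base frame: x ahead of the robot, y to its left, z up, the work surface at z = 0. Lengths are in m, angles in rad, forces in N, time in s.
With the tool pointing down it reaches from about 0.3 to 0.775 m from the base axis. Payload 14.6 kg.
Tool frame: the origin (TCP) lies midway between the tips of the shut fingers; the grasp point (between the pads) lies 19 mm behind it (ctrl.pinch_z is the distance from the TCP to the grasp point, in m); z points along the fingers, y is the line along which they close (so a half turn about z gives the same grasp; the last joint's range is limited). The gripper opens to 94 mm and grips with 3 to 60 N. Pads are 16 mm wide; open, the fingers measure 119 mm over their backs; the gripper's body (75 mm by 177 mm) begins 78 mm behind the grasp point.
Start: joints at [1.262, 0.3, 1.521, -0, 1.321, -0.067], TCP at [0.132, 0.534, 0.205] pointing down, gripper open.
Joint ranges: [-3.03, 3.03], [-0.79, 2.21], [0.23, 2.52], [-1.04, 4.18], [0, 3.07], [-2.55, 2.55]. Speed limits (rad/s): [2.22, 2.22, 2.57, 3.14, 3.14, 3.14].

### API

Orientations are given as [roll, pitch, yaw] about the fixed x, y, z axes, in that order (R = Rz(yaw) Ry(pitch) Rx(roll)).
In Python, from station import ctrl gives the robot as it stands.
- The arm moves only by the tool jog_arm, never from a script. Its argument "motion" is a list of rows, each a list of 7 numbers: the shift along the tool's x, y, z in m, then the turn, a rotation vector about the tool's x, y, z in rad, then the opening, from -1 (shut) to 1 (fully open). In form: [[tx, ty, tz, rx, ry, rz, gripper], ...]. A call has 1 to 5 rows; each row shifts and turns the commanded pose from where the row before left it, along the tool's axes as they then stand; what a row does not reach is not made up. A row lasts 1/10 s, in which the tool goes at most 50 mm and 8.59 degrees, less where a joint would pass 70% of its speed; a pose out of reach is approached as far as the arm can. A call is refused whole if a number of a shift passes 0.05 or a number of a turn 0.15, either way. A call with a gripper value outside its range is refused whole. The fingers move at their own pace and stop on an object; "squeeze" is the grip in N (left out, the last holds). Time passes only in rows, so rows that do not move let the fingers close. It gives the time, the measured TCP pose, the force, the opening and the grip force at its end, in the units of the state.
- ctrl.get_obs(): the state, without advancing time (a new reading comes with each control period).
- ctrl.camera(name): name is "side" or "top"; returns the picture (480x640x3 uint8, red, green, blue); there is no depth.
- ctrl.camera_model(name): a dict with "intrinsics" (3x3 intrinsics, pixels), "k1" (the pictures are not rectified: a ray, as slopes to the right and down, at radius r is drawn at 1 + k1 r^2 times it, then the intrinsics apply), "rvec" (rotation vector, rad) and "tvec" (3), from world to camera coordinates, as OpenCV has them. Camera axes: x right, y down, z forward; pixel columns grow to the right and rows downward; lengths in m; the calibration is good to about 2 mm. A picture is of the moment at which its call begins. camera_model takes no time and is no camera call.
- ctrl.hand_in(): hands the job in; it is judged then, once.
The state is a dict: "time_s": time; "qpos": joint angles; "joint_vel": joint speeds; "tau": joint torques, N m; "ee_pos": TCP position; "eef_rot": TCP orientation; "force": force on the tool from outside, world axes, zero at the start; "moment": the same for the moment, N m; "grip_width": finger opening in m; "grip_force": force on a finger pad.
Only numpy, scipy, OpenCV 4.12 (cv2) and the standard library are available. Lean on these libraries where they do the work, as an engineer would, in place of code of your own. Each camera call takes 0.05 s, during which the arm holds its last target. There are 200 camera calls.

### The job

Put the air line to bed: wind the blue handwheel clockwise (several grasps) until the valve is fully shut, and only then press the red dust cap from the dish onto the upright brass outlet, past the click until it sits fully home on its collar. Keep pressing it down after the click and finish like that, fingers still on the cap and pushing it firmly onto its seat; do not let go or draw back. Leave everything else on the shelf, dish included, where it is.

Things in the scene. Friction and masses are not known exactly. Their poses are not given: they have to be found in the camera images.
- handwheel (a joint): The valve's handwheel: how far it stands open, in rad. 0 = fully shut, a hard stop; the value grows counter-clockwise seen from above, so winding clockwise from above shuts the valve. It starts 3.2 to 4.4 open. Stiff packing (about 0.12 N m) keeps it wherever it is left.
- wheel_grip (a point): Centre of the blue handwheel, on its upright axis at mid-rim, 124 mm above the boards. Round, 56 mm across, 14 mm thick; a hex nut stands 3 mm above the rim. Only a slim brass bonnet below, so fingers may reach 25 mm under it at the sides. Turns with the wheel: the white line on its top runs along own -y and points along the pipe to the white band and the outlet when shut.
- manifold: The fixed air line with all it carries: 21 mm steel pipe along its own y, 50 mm above the boards, on two wooden blocks. Origin on the boards under mid-run. Along own y: riser at +160 mm, globe valve with handwheel at +80, upright brass outlet at -80, pressure gauge (54 mm dial facing own -x, top 77 mm above the boards) at -146.
- outlet_seat: The outlet's fixed brass collar, 36 mm across; origin at the centre of its flat top, 94 mm above the boards, z up: the cap's rim rests on it when home. Above it stands the spigot, 22 mm across, 26 mm high, the top 6 mm tapered to 14 mm across. Four spring balls round the spigot, centred 9 mm above the collar, stand out to 29 mm across.
- cap: Loose red plastic dust cap, a cup open downwards, 38 mm outside diameter, 34 mm high, 28 to 49 g. Origin at the centre of its open underside, z up through the top. Its mouth has an inner lip 25 mm across and 4 mm high; above it the bore is 32 mm wide to a depth of 29 mm. Starts open side down in the white dish.
- cap_top (a point): Centre of the cap's closed flat top. Set on the spigot, the cap stops on the balls with its rim 13 mm above the collar; pressed straight down it takes about 8 to 14 N to pass them, the force falls off with the rim some 10 mm above the collar, then from about 6 mm the balls snap it down by themselves to within 1 mm; a little more push and the rim bears on the collar.
- dish: White ceramic dish, 160 mm across, rim 18 mm high, its flat inner floor 100 mm across and 6 mm above the boards; origin at the centre of its underside. Holds the cap, near the middle. On the left or on the right of the air line.
- oil_can: Bystander: steel pump oil can, 76 mm across, 98 mm high to its neck, thumb lever, thin spout reaching 95 mm along its own x at 155 mm height; origin at the centre of its underside.
- bottle: Bystander: blue plastic bottle, 66 mm across, 190 mm high, white twist cap; origin at the centre of its underside.
- tyre_lever: Bystander: flat steel tyre lever, about 140 mm long along its own x, 15 to 20 mm wide, 5 to 11 mm high, lying on the boards; origin under its middle.
- tin: Bystander: green puncture-kit tin, 67 x 97 x 25 mm, origin at the centre of its underside.

How it is judged:
On the way, in this order (a step that is already met when the one before it is completed fails the run):
1. the valve is wound fully shut (value of joint handwheel below 0.12 rad and not (z of cap in the frame of outlet_seat between -0.003 and 0.003 m and horizontal distance between cap and outlet_seat below 0.003 m and angle between cap's own z axis and vertical below 0.1 rad)), for 0.2 s.
2. the cap is snapped home on the outlet and pressed onto its seat, valve still shut (value of joint handwheel below 0.12 rad and z of cap in the frame of outlet_seat between -0.003 and 0.003 m and horizontal distance between cap and outlet_seat below 0.003 m and angle between cap's own z axis and vertical below 0.1 rad and contact force between cap and outlet_seat above 4 N and contact force between the fingers and cap above 4 N), for 0.3 s.
At the end, for the whole second after the job is handed in: Valve within 0.12 rad of its shut stop; cap upright (0.1 rad), centred (3 mm) and its rim within 3 mm of the collar; fingers on the cap, pressing it onto the collar with over 4 N through the last second. The dish has moved under 40 mm, other things under 30 mm (all of step 2 and linear speed of cap below 0.02 m/s); the arm keeps its last pose, push and grip.
It fails at once if the oil can, bottle, tyre lever or tin is shifted by more than 30 mm (distance of any of oil_can, bottle, tyre_lever, tin from where it was at the start of the episode above 0.03 m).
It fails at once if the dish is shifted by more than 40 mm (distance of dish from where it was at the start of the episode above 0.04 m).
It fails at once if the cap is put on the outlet while the valve is still open (value of joint handwheel above 0.2 rad and horizontal distance between cap and outlet_seat below 0.02 m and z of cap in the frame of outlet_seat below 0.02 m).
It also fails if it takes over 61 s, if anything falls off the work surface, if the arm or the gripper's body presses on something with over 40 N, if the wrist force passes 120 N, or if a joint passes its speed limit or range.

## Working session

There is one attempt and no reset: what is moved stays moved. The work goes in short steps, Python scripts to look and compute and a tool call to move; the robot and the scene stay as the last step left them, time stands still between calls to the robot, and variables do not carry over. Pictures are saved under pics/ and viewed, at most 10 in all, crops included, and the job is handed in when it is done.

Besides the shell and the picture viewer there is one more tool, called as a command line: name --pt "numbers of a row" for each row, then --argument value for the rest. jog_arm: Moves the arm, as the interface text tells. Its arguments: {"type":"object","properties":{"motion":{"type":"array"},"squeeze":{"type":"number"}},"required":["motion"]}

```bash
mkdir -p pics; ls; python3 - <<'E'
from station import ctrl
import cv2
for n in("top","side"):
    cv2.imwrite(f"pics/{n}0.png",ctrl.camera(n)[:,:,::-1]); print(n,ctrl.camera_model(n))
o=ctrl.get_obs();print(o, ctrl.pinch_z)
E
```

```text
pics
top {'intrinsics': array([[482.81054892,   0.        , 326.54738226],
       [  0.        , 482.81054892, 244.75082111],
       [  0.        ,   0.        ,   1.        ]]), 'k1': -0.05670771010151291, 'rvec': array([ 2.13099119, -2.19004143,  0.08102128]), 'tvec': array([0.0120041 , 0.51165774, 0.96105662])}
side {'intrinsics': array([[475.69408639,   0.        , 325.70235168],
       [  0.        , 475.69408639, 236.89146923],
       [  0.        ,   0.        ,   1.        ]]), 'k1': 0.017291871563238883, 'rvec': array([ 2.43348597, -0.12911942,  0.05062852]), 'tvec': array([-0.50707057,  0.11461289,  1.11421797])}
{'time_s': 0.1, 'qpos': array([ 1.26240649e+00,  3.00437082e-01,  1.52149240e+00, -1.40263331e-05,
        1.32068374e+00, -6.65857624e-02]), 'joint_vel': array([-0.00070031, -0.00014019, -0.00296186, -0.00018074,  0.00020398,
        0.00126141]), 'tau': array([ 1.64318983e-03, -5.32645476e+01, -3.53285336e+01,  7.09679537e-02,
        2.35953648e-02, -5.08026960e-05]), 'ee_pos': array([0.13163157, 0.53378824, 0.2049425 ]), 'eef_rot': array([-3.14057344e+00, -5.43489314e-05,  2.89979203e+00]), 'force': array([-1.22082251, -0.11852158,  0.1745415 ]), 'moment': array([-0.03690841, -0.01822521,  0.0113772 ]), 'grip_force': 0.0, 'grip_width': 0.09395664232152605} 0.0188
```

View pics/top0.png

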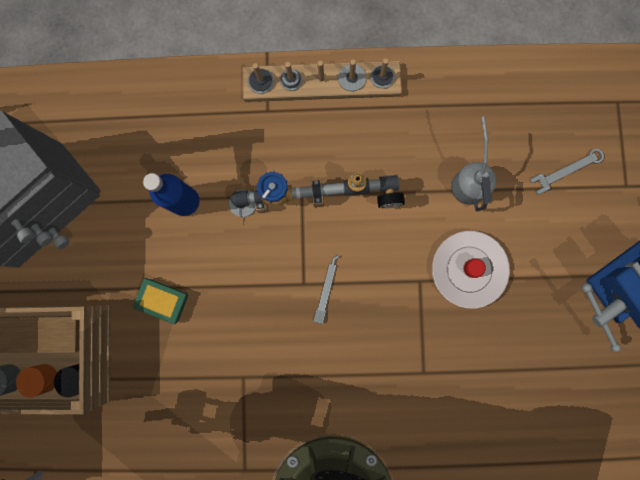

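View pics/side0.png

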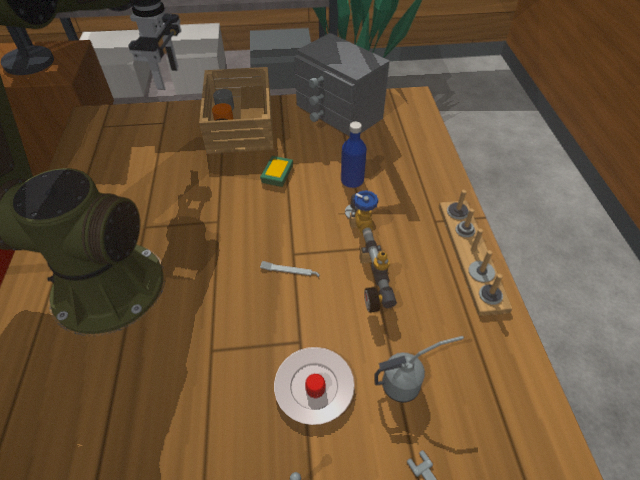

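Top view: handwheel at ~(272,186), outlet ~(357,182), gauge (390,200), dish (471,269), cap (475,268), oil can (474,184), bottle (172,194), lever (327,290). I'll enlarge both views for precise pixels.

```bash
cat > h.py <<'E'
import numpy as np, cv2
from station import ctrl
def model(n):
    m=ctrl.camera_model(n); R=cv2.Rodrigues(m["rvec"])[0]; return m,R
def proj(n,P):
    m,R=model(n); d=np.array([m["k1"],0,0,0,0.])
    # radial model r^2 only
    return cv2.projectPoints(np.array(P,float).reshape(-1,1,3),m["rvec"],m["tvec"],m["intrinsics"],d)[0].reshape(-1,2)
def ray(n,uv):
    m,R=model(n); d=np.array([m["k1"],0,0,0,0.])
    s=cv2.undistortPoints(np.array([[uv]],float),m["intrinsics"],d)[0,0]
    return -R.T@m["tvec"], R.T@np.array([s[0],s[1],1])
def atz(n,uv,z):
    c,d=ray(n,uv); return c+d*(z-c[2])/d[2]
E
python3 - <<'E'
from h import *
t=cv2.imread("pics/top0.png"); s=cv2.imread("pics/side0.png")
cr=lambda i,x,y,w,h,k:cv2.resize(i[y:y+h,x:x+w],None,fx=k,fy=k,interpolation=cv2.INTER_CUBIC)
a=cr(t,240,160,160,60,5); b=cr(s,340,180,80,75,5)
c=cr(t,440,240,80,75,5)
cv2.imwrite("pics/c1.png",a)
cv2.imwrite("pics/c2.png",np.hstack([b,c]))
for uv,z in [((272,186),.13),((357,182),.12),((471,269),.01),((475,268),.04),((474,184),.05),((172,194),.1),((390,200),.05),((160,300),.02),((327,290),.01),((0,240),0),((320,0),0)]: print(uv,atz("top",uv,z).round(3))
print(ray("top",(320,240))[0],ray("side",(320,240))[0])
E
```

```text
(272, 186) [0.614 0.094 0.13 ]
(357, 182) [ 0.619 -0.064  0.12 ]
(471, 269) [ 0.455 -0.298  0.01 ]
(475, 268) [ 0.455 -0.298  0.04 ]
(474, 184) [ 0.624 -0.303  0.05 ]
(172, 194) [0.612 0.293 0.1  ]
(390, 200) [ 0.596 -0.132  0.05 ]
(160, 300) [0.408 0.345 0.02 ]
(327, 290) [ 0.42 -0.    0.01]
(0, 240) [0.545 0.714 0.   ]
(320, 0) [ 1.065e+00 -1.000e-03  0.000e+00]
[ 0.41558141 -0.0228238   1.00615045] [ 0.43438952 -0.68529636  0.92380355]
```

View pics/c1.png

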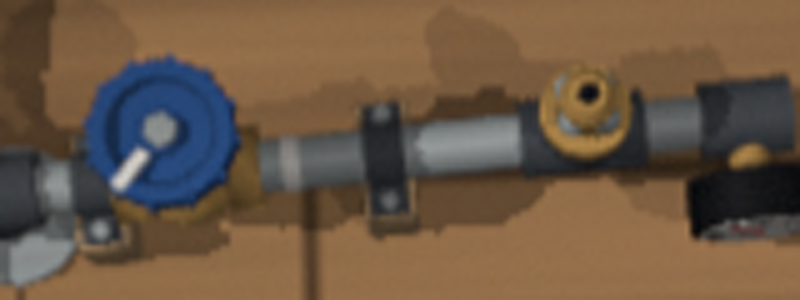

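View pics/c2.png

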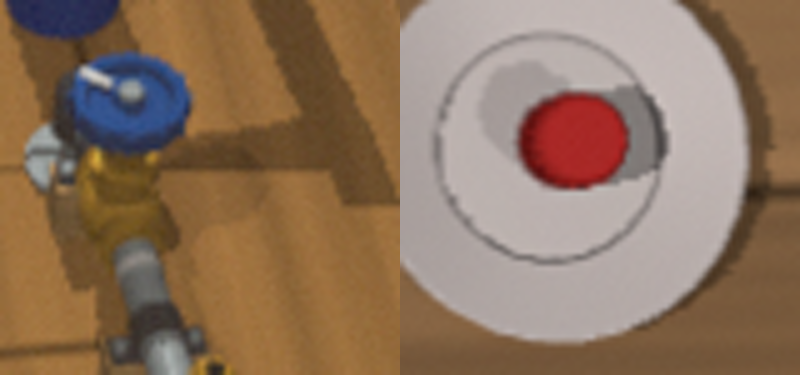

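The crops show the wheel nut at crop1 (160,127), with the white line pointing down-left to (117,190). Spigot top is at (588,93), and the cap top is around crop2 (575,140). Next I'll fit wheel, cap and dish positions by matching silhouettes in both views.

```bash
python3 - <<'E'
from h import *
from scipy.optimize import least_squares
I={n:cv2.imread(f"pics/{n}0.png") for n in("top","side")}
a=np.linspace(0,2*np.pi,60)
def cyl(x,y,r,z0,z1): return np.array([[x+r*np.cos(t),y+r*np.sin(t),z] for z in(z0,z1) for t in a])
def hullc(n,P):
    h=cv2.convexHull(proj(n,P).astype(np.float32)); m=cv2.moments(h); return np.array([m["m10"],m["m01"]])/m["m00"],h
def blob(n,mask,box):
    x,y,w,h=box; M=np.zeros(mask.shape,np.uint8); M[y:y+h,x:x+w]=mask[y:y+h,x:x+w]*255
    k,l,st,c=cv2.connectedComponentsWithStats(M); i=1+st[1:,4].argmax(); 
    hu=cv2.convexHull(np.argwhere(l==i)[:,::-1].astype(np.float32)); m=cv2.moments(hu); return np.array([m["m10"],m["m01"]])/m["m00"],st[i]
def fit(name,f,boxes,r,z0,z1,g):
    c={n:blob(n,f(I[n].astype(int)),boxes[n]) for n in boxes}
    for n in c: print(name,n,c[n][0].round(1),c[n][1])
    for ns in (["top"],["side"],["top","side"]):
        s=least_squares(lambda p:np.concatenate([hullc(n,cyl(p[0],p[1],r,z0,z1))[0]-c[n][0] for n in ns]),g)
        print(name,ns,s.x.round(4),s.fun.round(2))
blue=lambda i:(i[:,:,0]>i[:,:,2]+50)
red=lambda i:(i[:,:,2]>i[:,:,1]+80)
white=lambda i:(i.min(2)>110)&(i.max(2)-i.min(2)<30)
fit("wheel",blue,dict(top=(250,165,45,45),side=(348,186,38,30)),.028,.117,.131,[.61,.09])
fit("cap",red,dict(top=(440,230,70,80),side=(290,360,50,50)),.019,.006,.040,[.45,-.3])
fit("dishrim",lambda i:white(i)|red(i),dict(top=(425,225,95,90),side=(265,340,100,90)),.08,.016,.018,[.45,-.3])
print("spigot top",atz("top",(357.4,178.5),.12)); print("collar",atz("top",(356.8,182.2),.094))
w=[atz("top",(240+u/5-.4,160+v/5-.4),.131) for u,v in((160,128),(117,189))]; print("line",w,)
d=w[1]-w[0]; print(np.arctan2(d[1],d[0]))
w=[atz("side",(340+u/5-.4,180+v/5-.4),.131) for u,v in((130,95),(78,72))];d=w[1]-w[0]; print(np.arctan2(d[1],d[0]))
# pipe axis at z .05 points
print([atz("top",(240+u/5-.4,160+v/5-.4),.0605).round(4) for u,v in((270,167),(450,150),(672,125))])
E
```

```text
wheel top [271.8 186.2] [257 172  30  29 549]
wheel side [365.5 198.9] [354 191  24  17 222]
wheel ['top'] [0.6147 0.095 ] [-0.  0.]
wheel ['side'] [0.6153 0.0995] [0. 0.]
wheel ['top', 'side'] [0.6149 0.0961] [-0.55 -0.09  0.09  1.04]
cap top [474.6 267.6] [465 259  20  18 282]
cap side [314.7 384. ] [306 374  19  23 300]
cap ['top'] [ 0.4567 -0.3013] [0. 0.]
cap ['side'] [ 0.4562 -0.2984] [-0. -0.]
cap ['top', 'side'] [ 0.4564 -0.2998] [-0.71  0.15  0.19  0.67]
dishrim top [470.6 269.1] [ 433  231   77   77 4562]
dishrim side [313.6 385.8] [ 274  348   80   77 4653]
dishrim ['top'] [ 0.4547 -0.2952] [ 0. -0.]
dishrim ['side'] [ 0.4543 -0.2948] [-0.  0.]
dishrim ['top', 'side'] [ 0.4545 -0.295 ] [-0.09  0.12  0.1   0.08]
spigot top [ 0.62521557 -0.06491852  0.12      ]
collar [ 0.62414734 -0.06475978  0.094     ]
line [array([0.61507253, 0.09461599, 0.131     ]), array([0.59263757, 0.11088875, 0.131     ])]
2.5140678758903543
2.463076550062385
[array([0.6139, 0.0603, 0.0605]), array([ 0.6185, -0.0117,  0.0605]), array([ 0.6259, -0.1003,  0.0605])]
```

```bash
cat >> h.py <<'E'
from scipy.spatial.transform import Rotation as Ro
def plan(tp,tyaw,n,g,tilt=True):
    "n equal rows from the measured pose to tp, tool straight down at yaw tyaw"
    o=ctrl.get_obs(); p=o["ee_pos"].copy(); R=Ro.from_euler("xyz",o["eef_rot"]); T=Ro.from_euler("xyz",[np.pi,0,tyaw])
    dv=(R.inv()*T).as_rotvec(); tp=np.array(tp)
    for k in range(n):
        s=R.inv().apply((tp-p)/(n-k)); w=dv/n
        s=s.round(4); w=w.round(4); p=p+R.apply(s); R=R*Ro.from_rotvec(w)
        print([*s.tolist(),*w.tolist(),g])
    print("end",p.round(4),R.as_euler("xyz").round(4))
E
python3 - <<'E'
from h import *
plan([.615,.095,.23],3.77,15,1)
E
```

```text
[-0.0383, -0.0207, -0.0017, -0.0001, -0.0, -0.058, 1]
[-0.037, -0.0229, -0.0017, -0.0001, -0.0, -0.058, 1]
[-0.0356, -0.025, -0.0016, -0.0001, -0.0, -0.058, 1]
[-0.0341, -0.027, -0.0017, -0.0001, -0.0, -0.058, 1]
[-0.0325, -0.0289, -0.0017, -0.0001, -0.0, -0.058, 1]
[-0.0308, -0.0308, -0.0017, -0.0001, -0.0, -0.058, 1]
[-0.029, -0.0325, -0.0017, -0.0001, -0.0, -0.058, 1]
[-0.027, -0.0341, -0.0016, -0.0001, -0.0, -0.058, 1]
[-0.025, -0.0356, -0.0017, -0.0001, -0.0, -0.058, 1]
[-0.0229, -0.037, -0.0017, -0.0001, -0.0, -0.058, 1]
[-0.0207, -0.0383, -0.0016, -0.0001, -0.0, -0.058, 1]
[-0.0184, -0.0394, -0.0017, -0.0001, -0.0, -0.058, 1]
[-0.0161, -0.0405, -0.0017, -0.0001, -0.0, -0.058, 1]
[-0.0138, -0.0413, -0.0016, -0.0001, -0.0, -0.058, 1]
[-0.0113, -0.042, -0.0017, -0.0001, -0.0, -0.058, 1]
end [0.615 0.095 0.23 ] [ 3.1409e+00 -2.0000e-04 -2.5134e+00]
```

jog_arm --pt "-0.038 -0.021 -0.002 0 0 -0.058 1" --pt "-0.037 -0.023 -0.002 0 0 -0.058 1" --pt "-0.036 -0.025 -0.002 0 0 -0.058 1" --pt "-0.034 -0.027 -0.002 0 0 -0.058 1" --pt "-0.0325 -0.029 -0.002 0 0 -0.058 1"

```text
time_s: 0.6
ee_pos: [0.2935, 0.3858, 0.2154]
eef_rot: [-3.141, -0.0, -3.091]
force: [1.1, 0.6, -0.3]
grip_width: 0.094
grip_force: 0.0
```

jog_arm --pt "-0.031 -0.031 -0.002 0 0 -0.058 1" --pt "-0.029 -0.0325 -0.002 0 0 -0.058 1" --pt "-0.027 -0.034 -0.002 0 0 -0.058 1" --pt "-0.025 -0.0355 -0.002 0 0 -0.058 1" --pt "-0.023 -0.037 -0.002 0 0 -0.058 1"

```text
time_s: 1.1
ee_pos: [0.4551, 0.2396, 0.2254]
eef_rot: [3.142, -0.0, -2.801]
force: [0.5, 1.3, -1.0]
grip_width: 0.0939
grip_force: 0.0
```

jog_arm --pt "-0.0205 -0.038 -0.002 0 0 -0.058 1" --pt "-0.0185 -0.039 -0.002 0 0 -0.058 1" --pt "-0.016 -0.0405 -0.002 0 0 -0.058 1" --pt "-0.014 -0.041 -0.002 0 0 -0.058 1" --pt "-0.011 -0.042 -0.002 0 0 -0.058 1"

```text
time_s: 1.6
ee_pos: [0.6155, 0.0941, 0.2351]
eef_rot: [3.141, -0.0, -2.511]
force: [-0.1, 1.0, 0.2]
grip_width: 0.0939
grip_force: 0.0
```

```bash
python3 - <<'E'
from h import *
o=ctrl.get_obs(); print(o["qpos"].round(3),o["ee_pos"].round(4),o["eef_rot"].round(4))
plan([.615,.095,.105],3.77,5,1)
E
```

```text
[ 0.093  0.447  1.253  0.     1.443 -2.108] [0.6155 0.0941 0.2351] [ 3.1412e+00 -5.0000e-04 -2.5110e+00]
[-0.0, 0.0002, 0.026, 0.0001, -0.0001, 0.0004, 1]
[-0.0, 0.0002, 0.026, 0.0001, -0.0001, 0.0004, 1]
[-0.0, 0.0002, 0.026, 0.0001, -0.0001, 0.0004, 1]
[-0.0001, 0.0002, 0.0261, 0.0001, -0.0001, 0.0004, 1]
[-0.0, 0.0002, 0.026, 0.0001, -0.0001, 0.0004, 1]
end [0.615 0.095 0.105] [-3.1415  0.     -2.513 ]
```

jog_arm --pt "0 0.001 0.026 0 0 0 1" --pt "0 0 0.026 0 0 0 1" --pt "0 0 0.026 0 0 0 1" --pt "0 0 0.026 0 0 0 1" --pt "0 0 0.026 0 0 0 1" --squeeze 20

```text
time_s: 2.1
ee_pos: [0.6137, 0.0963, 0.104]
eef_rot: [3.141, -0.001, -2.513]
force: [-0.0, 0.4, 0.4]
grip_width: 0.0939
grip_force: 0.0
```

jog_arm --pt "0 0 0 0 0 0 -1" --pt "0 0 0 0 0 0 -1" --pt "0 0 0 0 0 0 -1" --pt "0 0 0 0 0 0 -1" --pt "0 0 0 0 0 0 -1" --squeeze 20

```text
time_s: 2.6
ee_pos: [0.6146, 0.096, 0.1066]
eef_rot: [-3.14, 0.002, -2.513]
force: [15.1, -20.5, 0.2]
grip_width: 0.0575
grip_force: 12.9
```

jog_arm --pt "0 -0.001 0 0 0 0 -1" --pt "0 -0.001 0 0 0 0 -1" --pt "0 0 0 0 0 0 -1" --squeeze 20

```text
time_s: 2.9
ee_pos: [0.6154, 0.095, 0.1065]
eef_rot: [-3.142, 0.001, -2.513]
force: [-1.9, 1.1, 7.2]
grip_width: 0.0557
grip_force: 20.0
```

jog_arm --pt "0 0 0 0 0 0.14 -1" --pt "0 0 0 0 0 0.14 -1" --pt "0 0 0 0 0 0.14 -1" --pt "0 0 0 0 0 0.14 -1" --squeeze 25

```text
time_s: 3.3
ee_pos: [0.6155, 0.0947, 0.1065]
eef_rot: [-3.141, 0.001, -3.079]
force: [-1.2, -2.1, 6.6]
grip_width: 0.0553
grip_force: 25.0
```

```bash
python3 - <<'E'
from h import *
o=ctrl.get_obs(); print(o["qpos"].round(3),o["force"].round(1),o["moment"].round(2))
R=Ro.from_euler("xyz",o["eef_rot"]); print("tool force",R.inv().apply(o["force"]).round(1))
cv2.imwrite("pics/w1.png",np.hstack([cv2.resize(ctrl.camera("side")[170:240,325:405,::-1],None,fx=5,fy=5),cv2.resize(ctrl.camera("top")[150:220,230:310,::-1],None,fx=5,fy=5)]))
E
```

```text
[ 0.094  0.55   1.405 -0.     1.185 -1.539] [-1.2 -2.1  6.6] [-0.27  0.15  0.17]
tool force [ 1.4 -2.  -6.6]
```

View pics/w1.png

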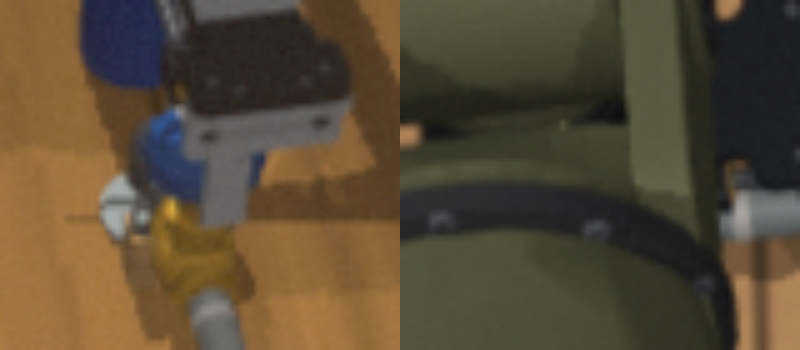

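The side crop shows the finger clamped on the wheel rim, and the moment about z matches the packing friction, so the wheel is turning. I'll continue.

jog_arm --pt "0 0 0 0 0 0.14 -1" --pt "0 0 0 0 0 0.14 -1" --pt "0 0 0 0 0 0.14 -1" --pt "0 0 0 0 0 0.14 -1" --pt "0 0 0 0 0 0.14 -1"

```text
time_s: 3.9
ee_pos: [0.6154, 0.0943, 0.1065]
eef_rot: [3.142, 0.001, 2.504]
force: [-3.3, -5.0, 7.7]
grip_width: 0.0553
grip_force: 25.0
```

jog_arm --pt "0 0 0 0 0 0.14 -1" --pt "0 0 0 0 0 0.14 -1" --pt "0 0 0 0 0 0.14 -1" --pt "0 0 0 0 0 0.14 -1" --pt "0 0 0 0 0 0.14 -1"

```text
time_s: 4.4
ee_pos: [0.615, 0.0941, 0.1065]
eef_rot: [-3.141, 0.001, 1.804]
force: [-6.0, -5.5, 8.4]
grip_width: 0.0553
grip_force: 25.0
```

jog_arm --pt "0 0 0 0 0 0.14 -1" --pt "0 0 0 0 0 0.14 -1" --pt "0 0 0 0 0 0.14 -1" --pt "0 0 0 0 0 0.14 -1" --pt "0 0 0 0 0 0.14 -1"

```text
time_s: 4.9
ee_pos: [0.6146, 0.0941, 0.1065]
eef_rot: [-3.141, 0.001, 1.104]
force: [-8.7, -5.2, 10.8]
grip_width: 0.0556
grip_force: 25.0
```

```bash
python3 - <<'E'
from h import *
o=ctrl.get_obs(); print(o["qpos"].round(3),o["force"].round(1),o["moment"].round(2),o["eef_rot"].round(3))
E
```

```text
[ 9.300e-02  5.500e-01  1.406e+00 -1.000e-03  1.187e+00  5.610e-01] [-8.7 -5.2 10.8] [-1.02  1.72  0.15] [-3.141e+00  1.000e-03  1.104e+00]
```

jog_arm --pt "0 0 0 0 0 0.14 -1" --pt "0 0 0 0 0 0.14 -1" --pt "0 0 0 0 0 0.14 -1" --pt "0 0 0 0 0 0.14 -1" --pt "0 0 0 0 0 0.14 -1"

```text
time_s: 5.4
ee_pos: [0.6143, 0.0944, 0.1065]
eef_rot: [-3.142, 0.002, 0.404]
force: [-11.6, -4.1, 11.5]
grip_width: 0.0553
grip_force: 25.0
```

jog_arm --pt "0 0 0 0 0 0.12 -1" --pt "0 0 0 0 0 0.12 -1" --pt "0 0 0 0 0 0.12 -1" --pt "0 0 0 0 0 0.12 -1"

```text
time_s: 5.8
ee_pos: [0.6143, 0.0947, 0.1065]
eef_rot: [3.141, 0.002, -0.075]
force: [-10.8, -1.0, 11.3]
grip_width: 0.0556
grip_force: 25.0
```

```bash
python3 - <<'E'
from h import *
o=ctrl.get_obs(); print(o["qpos"].round(3),o["force"].round(1),o["moment"].round(2),o["eef_rot"].round(3))
E
```

```text
[ 0.094  0.549  1.406 -0.     1.188  1.74 ] [-10.8  -1.   11.3] [-0.34  2.22  0.11] [ 3.141e+00  2.000e-03 -7.500e-02]
```

jog_arm --pt "0 0 0 0 0 0.08 -1" --pt "0 0 0 0 0 0.08 -1"

```text
time_s: 6.0
ee_pos: [0.6146, 0.0947, 0.1065]
eef_rot: [3.141, 0.001, -0.233]
force: [2.4, -5.3, 5.2]
grip_width: 0.0555
grip_force: 25.0
```

```bash
python3 - <<'E'
from h import *
o=ctrl.get_obs(); print(o["qpos"].round(3),o["force"].round(1),o["moment"].round(2),o["eef_rot"].round(3))
E
```

```text
[ 0.094  0.55   1.406 -0.     1.187  1.898] [ 2.4 -5.3  5.2] [-0.79 -0.4   1.04] [ 3.141e+00  1.000e-03 -2.330e-01]
```

jog_arm --pt "0 0 0 0 0 0.06 -1" --pt "0 0 0 0 0 0.06 -1"

```text
time_s: 6.2
ee_pos: [0.6157, 0.0943, 0.1065]
eef_rot: [3.141, -0.002, -0.352]
force: [1.2, -3.3, 4.7]
grip_width: 0.0555
grip_force: 25.0
```

```bash
python3 - <<'E'
from h import *
o=ctrl.get_obs(); print(o["qpos"].round(3),o["force"].round(1),o["moment"].round(2),o["eef_rot"].round(3))
E
```

```text
[ 9.400e-02  5.500e-01  1.405e+00 -1.000e-03  1.185e+00  2.017e+00] [ 1.2 -3.3  4.7] [-0.7   0.17  0.74] [ 3.141e+00 -2.000e-03 -3.520e-01]
```

The moment jumped from 0.11 to about 1 N·m at ~4.0 rad of turn, so the stop is reached. I'll release, rise and go to the cap.

jog_arm --pt "0 0 0 0 0 0 1" --pt "0 0 0 0 0 0 1" --pt "0 0 0 0 0 0 1" --pt "0 0 0 0 0 0 1"

```text
time_s: 6.6
ee_pos: [0.615, 0.0948, 0.1053]
eef_rot: [3.142, 0.0, -0.349]
force: [0.2, -0.6, 0.6]
grip_width: 0.0842
grip_force: 0.0
```

jog_arm --pt "0 0 -0.03 0 0 0 1" --pt "0 0 -0.03 0 0 0 1" --pt "0 0 -0.03 0 0 0 1" --pt "0 0 -0.03 0 0 0 1"

```text
time_s: 7.0
ee_pos: [0.6149, 0.0948, 0.2266]
eef_rot: [-3.142, 0.0, -0.35]
force: [-0.6, -0.6, 0.9]
grip_width: 0.0941
grip_force: 0.0
```

```bash
python3 - <<'E'
from h import *
o=ctrl.get_obs(); print(o["qpos"].round(3))
plan([.4564,-.2998,.20],0.0,10,0.28)
E
```

```text
[0.094 0.45  1.268 0.    1.424 2.014]
[-0.0014, 0.0425, 0.0027, -0.0, 0.0, -0.035, 0.28]
[-0.0029, 0.0424, 0.0027, -0.0, 0.0, -0.035, 0.28]
[-0.0043, 0.0423, 0.0027, -0.0, 0.0, -0.035, 0.28]
[-0.0058, 0.0421, 0.0026, -0.0, 0.0, -0.035, 0.28]
[-0.0073, 0.0419, 0.0027, -0.0, 0.0, -0.035, 0.28]
[-0.0088, 0.0416, 0.0026, -0.0, 0.0, -0.035, 0.28]
[-0.0102, 0.0413, 0.0027, -0.0, 0.0, -0.035, 0.28]
[-0.0116, 0.0409, 0.0026, -0.0, 0.0, -0.035, 0.28]
[-0.0131, 0.0405, 0.0027, -0.0, 0.0, -0.035, 0.28]
[-0.0145, 0.04, 0.0026, -0.0, 0.0, -0.035, 0.28]
end [ 0.4564 -0.2998  0.2   ] [-3.1415e+00  2.0000e-04  4.0000e-04]
```

jog_arm --pt "-0.001 0.0425 0.0025 0 0 -0.035 0.28" --pt "-0.003 0.0425 0.0025 0 0 -0.035 0.28" --pt "-0.004 0.0425 0.0025 0 0 -0.035 0.28" --pt "-0.006 0.042 0.0025 0 0 -0.035 0.28" --pt "-0.007 0.042 0.0025 0 0 -0.035 0.28"

```text
time_s: 7.5
ee_pos: [0.5354, -0.1043, 0.2129]
eef_rot: [-3.142, -0.0, -0.173]
force: [0.6, -0.6, -1.0]
grip_width: 0.0606
grip_force: 0.0
```

jog_arm --pt "-0.009 0.0415 0.0025 0 0 -0.035 0.28" --pt "-0.01 0.0415 0.0025 0 0 -0.035 0.28" --pt "-0.012 0.041 0.0025 0 0 -0.035 0.28" --pt "-0.013 0.0405 0.0025 0 0 -0.035 0.28" --pt "-0.0145 0.04 0.0025 0 0 -0.035 0.28"

```text
time_s: 8.0
ee_pos: [0.4557, -0.3018, 0.2005]
eef_rot: [3.142, -0.0, 0.002]
force: [0.2, 0.3, 0.1]
grip_width: 0.06
grip_force: 0.0
```

```bash
python3 - <<'E'
from h import *
o=ctrl.get_obs(); print(o["qpos"].round(3),o["grip_width"])
plan([.4564,-.2998,.011],0.0,5,0.28)
t=ctrl.camera("top")[:,:,::-1];s=ctrl.camera("side")[:,:,::-1]
cv2.imwrite("pics/m1.png",np.vstack([cv2.resize(t[160:220,240:400],None,fx=5,fy=5),np.hstack([cv2.resize(s[170:230,340:420],None,fx=5,fy=5),cv2.resize(s[350:410,280:360],None,fx=5,fy=5)])]))
E
```

```text
[-0.652  0.296  1.537  0.     1.308  0.917] 0.060018017912383065
[0.0001, -0.0004, 0.0379, 0.0, -0.0, 0.0004, 0.28]
[0.0001, -0.0004, 0.0379, 0.0, -0.0, 0.0004, 0.28]
[0.0001, -0.0004, 0.0379, 0.0, -0.0, 0.0004, 0.28]
[0.0002, -0.0004, 0.0379, 0.0, -0.0, 0.0004, 0.28]
[0.0001, -0.0004, 0.0379, 0.0, -0.0, 0.0004, 0.28]
end [ 0.4564 -0.2998  0.011 ] [ 3.1416e+00 -2.0000e-04 -1.0000e-04]
```

View pics/m1.png

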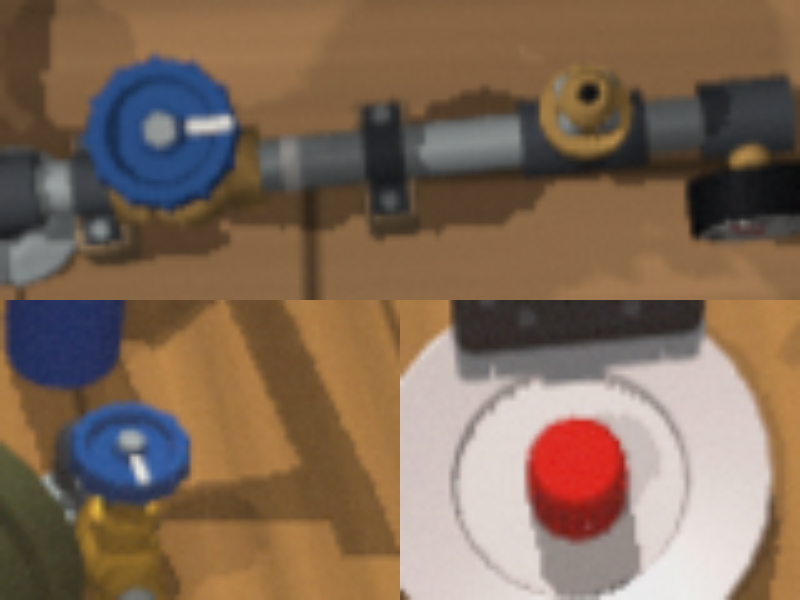

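The white line now lies along the pipe, from crop (160,130) to (233,125), so the valve is shut. The cap is upright in the dish. Descending to grasp it.

jog_arm --pt "0.001 -0.001 0.042 0 0 0 0.28" --pt "0 0 0.042 0 0 0 0.28" --pt "0 0 0.042 0 0 0 0.28" --pt "0 0 0.042 0 0 0 0.28" --pt "0 0 0.02 0 0 0 0.28" --squeeze 8

```text
time_s: 8.6
ee_pos: [0.4566, -0.2977, 0.009]
eef_rot: [-3.139, 0.003, 0.0]
force: [0.2, 0.1, 0.7]
grip_width: 0.0602
grip_force: 0.0
```

jog_arm --pt "0 0 0 0 0 0 -1" --pt "0 0 0 0 0 0 -1" --pt "0 0 0 0 0 0 -1" --pt "0 0 0 0 0 0 -1" --squeeze 8

```text
time_s: 9.0
ee_pos: [0.4585, -0.2998, 0.0141]
eef_rot: [3.14, -0.002, -0.0]
force: [1.7, 2.1, 4.4]
grip_width: 0.038
grip_force: 8.0
```

jog_arm --pt "0 0 0 0 0 0 -1" --pt "0 0 0 0 0 0 -1" --pt "0 0 -0.01 0 0 0 -1" --pt "0 0 -0.02 0 0 0 -1" --pt "0 0 -0.04 0 0 0 -1" --squeeze 30

```text
time_s: 9.5
ee_pos: [0.4565, -0.2986, 0.082]
eef_rot: [-3.139, 0.003, -0.0]
force: [-0.3, -0.2, -0.3]
grip_width: 0.0379
grip_force: 30.0
```

jog_arm --pt "0 0 -0.04 0 0 0 -1" --pt "0 0 -0.04 0 0 0 -1" --pt "0 0 -0.04 0 0 0 -1" --pt "0 0 0 0 0 0 -1" --pt "0 0 0 0 0 0 -1" --squeeze 30

```text
time_s: 10.0
ee_pos: [0.4576, -0.2994, 0.2034]
eef_rot: [3.14, -0.001, -0.0]
force: [0.2, 0.3, -1.6]
grip_width: 0.0376
grip_force: 30.0
```

```bash
python3 - <<'E'
from h import *
o=ctrl.get_obs(); print(o["qpos"].round(3),o["ee_pos"],o["force"])
plan([.6247,-.065,.20],0.0,8,-1)
t=ctrl.camera("top")[:,:,::-1];s=ctrl.camera("side")[:,:,::-1]
print(proj("side",[o["ee_pos"]]))
u,v=proj("side",[o["ee_pos"]])[0].astype(int)
cv2.imwrite("pics/g1.png",cv2.resize(s[v-50:v+50,u-60:u+60],None,fx=5,fy=5,interpolation=cv2.INTER_CUBIC))
E
```

```text
[-0.646  0.293  1.534 -0.     1.312  0.925] [ 0.45757369 -0.29943439  0.20341224] [ 0.23219588  0.33992125 -1.59452756]
[0.0209, -0.0293, 0.0004, 0.0001, -0.0002, -0.0, -1]
[0.0209, -0.0293, 0.0004, 0.0001, -0.0002, -0.0, -1]
[0.0209, -0.0293, 0.0004, 0.0001, -0.0002, -0.0, -1]
[0.0209, -0.0293, 0.0004, 0.0001, -0.0002, -0.0, -1]
[0.0209, -0.0293, 0.0004, 0.0001, -0.0002, -0.0, -1]
[0.0209, -0.0293, 0.0004, 0.0001, -0.0002, -0.0, -1]
[0.0208, -0.0293, 0.0005, 0.0001, -0.0002, -0.0, -1]
[0.0209, -0.0294, 0.0004, 0.0001, -0.0002, -0.0, -1]
end [ 0.6247 -0.065   0.2   ] [ 3.1413e+00  3.0000e-04 -2.0000e-04]
[[313.95074309 339.99304426]]
```

View pics/g1.png

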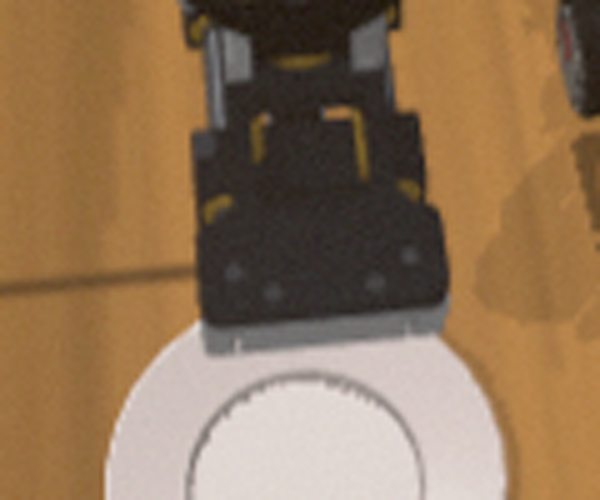

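The dish is left empty and the cap is held (37.6 mm width). It's hidden from the side camera at this yaw. I'll go above the outlet at yaw 1.28 so the side camera sees the cap between the fingers.

```bash
python3 - <<'E'
from h import *
plan([.6247,-.065,.20],1.28,10,-1)
E
```

```text
[0.0168, -0.0234, 0.0001, -0.0002, 0.0001, -0.128, -1]
[0.0196, -0.0211, 0.0002, -0.0002, 0.0001, -0.128, -1]
[0.0221, -0.0184, 0.0001, -0.0002, 0.0001, -0.128, -1]
[0.0243, -0.0154, 0.0001, -0.0002, 0.0001, -0.128, -1]
[0.0261, -0.0122, 0.0002, -0.0002, 0.0001, -0.128, -1]
[0.0274, -0.0088, 0.0001, -0.0002, 0.0001, -0.128, -1]
[0.0283, -0.0052, 0.0002, -0.0002, 0.0001, -0.128, -1]
[0.0288, -0.0016, 0.0002, -0.0002, 0.0001, -0.128, -1]
[0.0287, 0.0021, 0.0001, -0.0002, 0.0001, -0.128, -1]
[0.0282, 0.0058, 0.0002, -0.0002, 0.0001, -0.128, -1]
end [ 0.6247 -0.065   0.2   ] [ 3.1412e+00 -2.0000e-04  1.2797e+00]
```

jog_arm --pt "0.017 -0.0235 0 0 0 -0.128 -1" --pt "0.0195 -0.021 0 0 0 -0.128 -1" --pt "0.022 -0.0185 0 0 0 -0.128 -1" --pt "0.0245 -0.0155 0 0 0 -0.128 -1" --pt "0.026 -0.012 0 0 0 -0.128 -1"

```text
time_s: 10.6
ee_pos: [0.5417, -0.1812, 0.201]
eef_rot: [-3.139, 0.001, 0.645]
force: [-0.3, -0.0, -0.5]
grip_width: 0.0381
grip_force: 30.0
```

jog_arm --pt "0.0275 -0.009 0 0 0 -0.128 -1" --pt "0.0285 -0.005 0 0 0 -0.128 -1" --pt "0.029 -0.0015 0 0 0 -0.128 -1" --pt "0.0285 0.002 0 0 0 -0.128 -1" --pt "0.028 0.006 0 0 0 -0.128 -1"

```text
time_s: 11.1
ee_pos: [0.6257, -0.0642, 0.2008]
eef_rot: [-3.139, 0.0, 1.285]
force: [0.1, 0.1, -1.2]
grip_width: 0.0379
grip_force: 30.0
```

jog_arm --pt "0 0 0 0 0 0 -1" --pt "0 0 0 0 0 0 -1"

```text
time_s: 11.3
ee_pos: [0.6252, -0.0652, 0.2009]
eef_rot: [-3.139, 0.001, 1.279]
force: [-0.2, -0.1, -0.4]
grip_width: 0.0379
grip_force: 30.0
```

```bash
python3 - <<'E'
from h import *
o=ctrl.get_obs(); p=o["ee_pos"]; print(o["qpos"].round(3),p,o["eef_rot"],o["force"])
s=ctrl.camera("side")[:,:,::-1]
q=proj("side",[p+[0,0,-.008],p+[0,0,.026],[.6247,-.065,.12],[.6247,-.065,.094]]); print(q)
u,v=q[2].astype(int); u-=50; v-=70
cv2.imwrite("pics/g2.png",cv2.resize(s[v:v+100,u:u+100],None,fx=6,fy=6,interpolation=cv2.INTER_CUBIC)); print(u,v)
E
```

```text
[-0.162  0.482  1.28  -0.     1.381  0.13 ] [ 0.62519969 -0.06516829  0.2009389 ] [-3.13914078e+00  5.38991011e-04  1.27887491e+00] [-0.23818627 -0.10618226 -0.3510725 ]
[[385.54600919 231.50366424]
 [387.22826483 220.2418879 ]
 [381.98432506 253.70104806]
 [380.892282   261.057587  ]]
331 183
```

View pics/g2.png

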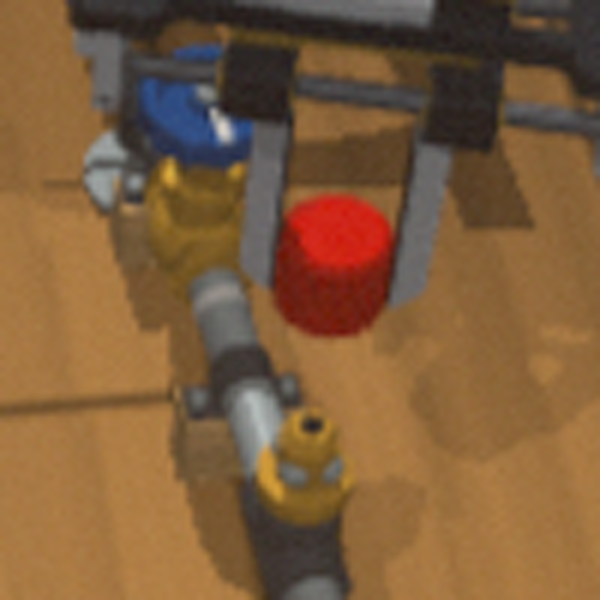

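The cap sits upright between the fingers in the crop: top ellipse centre ~(334,233), spigot top ~(312,425). I'll compare the cap and spigot positions within this same image.

```bash
python3 - <<'E'
from h import *
from scipy.optimize import least_squares
o=ctrl.get_obs(); p=o["ee_pos"]
s=ctrl.camera("side")[:,:,::-1].astype(int)
M=((s[:,:,2]>s[:,:,1]+70)).astype(np.uint8); M[:200]=0;M[245:]=0;M[:,:360]=0;M[:,410:]=0
k,l,st,c=cv2.connectedComponentsWithStats(M); i=1+st[1:,4].argmax(); print(st[i])
hu=cv2.convexHull(np.argwhere(l==i)[:,::-1].astype(np.float32)); m=cv2.moments(hu); cc=np.array([m["m10"],m["m01"]])/m["m00"]
a=np.linspace(0,2*np.pi,60)
def f(q,zb):
    P=[[q[0]+.019*np.cos(t),q[1]+.019*np.sin(t),z] for z in(zb,zb+.034) for t in a]
    h=cv2.convexHull(proj("side",P).astype(np.float32)); m=cv2.moments(h); return np.array([m["m10"],m["m01"]])/m["m00"]-cc
for dz in(.006,.008,.010): print(dz,least_squares(f,p[:2],args=(p[2]-dz,)).x.round(4),p.round(4))
for uv in((382.6,253.4),(382.6,254.0),(382.0,253.7)): print("spigot",uv,atz("side",uv,.12).round(4))
E
```

```text
[377 215  20  24 378]
0.006 [ 0.624 -0.069] [ 0.6251 -0.0658  0.2014]
0.008 [ 0.6245 -0.0672] [ 0.6251 -0.0658  0.2014]
0.01 [ 0.625  -0.0655] [ 0.6251 -0.0658  0.2014]
spigot (382.6, 253.4) [ 0.6262 -0.0643  0.12  ]
spigot (382.6, 254.0) [ 0.6259 -0.0659  0.12  ]
spigot (382.0, 253.7) [ 0.6247 -0.065   0.12  ]
```

jog_arm --pt "0.001 0 0.022 0 0 0 -1" --pt "0 0 0.022 0 0 0 -1" --pt "0 0 0.022 0 0 0 -1" --pt "0 0 0 0 0 0 -1" --squeeze 40

```text
time_s: 11.8
ee_pos: [0.6242, -0.0651, 0.1335]
eef_rot: [-3.136, 0.001, 1.278]
force: [0.3, 0.5, -0.8]
grip_width: 0.0377
grip_force: 40.0
```

jog_arm --pt "0 0 0.005 0 0 0 -1" --pt "0 0 0.004 0 0 0 -1" --pt "0 0 0.004 0 0 0 -1" --pt "0 0 0 0 0 0 -1"

```text
time_s: 12.2
ee_pos: [0.6258, -0.0645, 0.1233]
eef_rot: [-3.141, 0.0, 1.28]
force: [0.1, 0.3, -0.4]
grip_width: 0.0375
grip_force: 40.0
```

jog_arm --pt "0 0 0.003 0 0 0 -1" --pt "0 0 0.003 0 0 0 -1" --pt "0 0 0 0 0 0 -1"

```text
time_s: 12.5
ee_pos: [0.6258, -0.0643, 0.117]
eef_rot: [-3.141, 0.0, 1.28]
force: [0.3, 0.6, -0.6]
grip_width: 0.0379
grip_force: 40.0
```

jog_arm --pt "0 0 0.002 0 0 0 -1" --pt "0 0 0.002 0 0 0 -1" --pt "0 0 0 0 0 0 -1"

```text
time_s: 12.8
ee_pos: [0.6266, -0.064, 0.1143]
eef_rot: [3.14, -0.001, 1.28]
force: [1.1, 3.4, 5.2]
grip_width: 0.0376
grip_force: 40.0
```

jog_arm --pt "0.0005 0 0.002 0 0 0 -1" --pt "0 0 0.002 0 0 0 -1" --pt "0 0 0 0 0 0 -1"

```text
time_s: 13.1
ee_pos: [0.6268, -0.0637, 0.1107]
eef_rot: [3.139, -0.001, 1.28]
force: [1.0, 2.8, 4.6]
grip_width: 0.0375
grip_force: 40.0
```

jog_arm --pt "0 0 0.002 0 0 0 -1" --pt "0 0 0.002 0 0 0 -1" --pt "0 0 0 0 0 0 -1"

```text
time_s: 13.4
ee_pos: [0.6261, -0.0636, 0.1046]
eef_rot: [-3.141, -0.0, 1.28]
force: [5.3, 3.0, -8.8]
grip_width: 0.0377
grip_force: 40.0
```

jog_arm --pt "0 0 0.0015 0 0 0 -1" --pt "0 0 0.0015 0 0 0 -1" --pt "0 0 0 0 0 0 -1"

```text
time_s: 13.7
ee_pos: [0.6259, -0.0641, 0.1023]
eef_rot: [-3.141, 0.0, 1.28]
force: [0.3, -0.1, -1.3]
grip_width: 0.0376
grip_force: 40.0
```

jog_arm --pt "0 0 0.001 0 0 0 -1" --pt "0 0 0 0 0 0 -1" --pt "0 0 0 0 0 0 -1"

```text
time_s: 14.0
ee_pos: [0.626, -0.0641, 0.1021]
eef_rot: [3.141, 0.0, 1.28]
force: [-3.1, 0.3, 4.5]
grip_width: 0.0379
grip_force: 40.0
```

jog_arm --pt "0 0 0.001 0 0 0 -1" --pt "0 0 0.001 0 0 0 -1" --pt "0 0 0 0 0 0 -1" --pt "0 0 0 0 0 0 -1" --squeeze 50

```text
time_s: 14.4
ee_pos: [0.6261, -0.0641, 0.102]
eef_rot: [3.141, 0.0, 1.28]
force: [-11.7, 0.9, 21.7]
grip_width: 0.0376
grip_force: 50.0
```

jog_arm --pt "0 0 0 0 0 0 -1" --pt "0 0 0 0 0 0 -1" --pt "0 0 0 0 0 0 -1" --pt "0 0 0 0 0 0 -1" --pt "0 0 0 0 0 0 -1"

```text
time_s: 14.9
ee_pos: [0.626, -0.0641, 0.102]
eef_rot: [3.141, 0.0, 1.28]
force: [-11.6, 0.7, 21.4]
grip_width: 0.0378
grip_force: 50.0
```

```bash
python3 - <<'E'
from h import *
s=ctrl.camera("side")[:,:,::-1]
cv2.imwrite("pics/g3.png",cv2.resize(s[180:290,330:440],None,fx=5,fy=5,interpolation=cv2.INTER_CUBIC))
o=ctrl.get_obs();print(o["force"],o["moment"],o["ee_pos"])
E
```

```text
[-11.08162549  -0.10984221  21.12095147] [0.26987774 2.51345276 0.02974967] [ 0.62606115 -0.06413729  0.10206985]
```

View pics/g3.png

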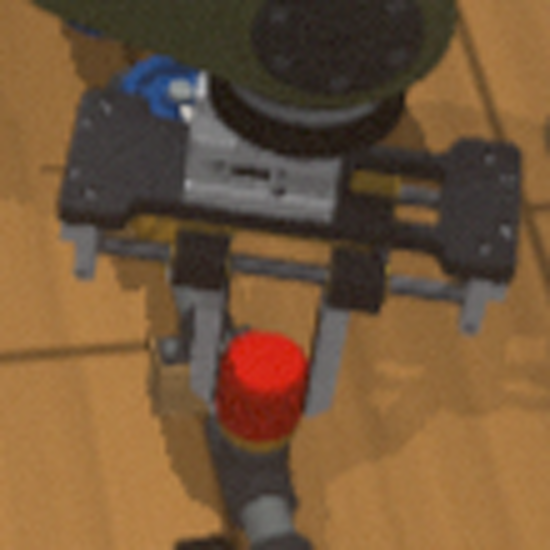

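The cap's rim is on the brass collar and it stands upright, with a steady 21 N push. Handing in.

```bash
python3 -c "
from station import ctrl
print(ctrl.hand_in())"
```

```text
the job is handed in; nothing more can be done
None
```

The valve is wound shut to its stop and the red cap is snapped home on the outlet. I handed the job in at about 15 s with the fingers gripping the cap and pressing it down at about 21 N; no verdict came back.

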